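# Run the loaded pack carriage to the weld pointer and brake it there

## Robot

A 6-joint arm with a two-finger parallel gripper is mounted at the origin on the work surface. World frame = base frame: x ahead of the robot, y to its left, z up, the work surface at z = 0. Lengths are in mm, angles in rad, forces in N, time in s.
With the tool pointing down it reaches from about 275 to 825 mm from the base axis. Payload 4.9 kg.
Tool frame: the origin (TCP) lies at the very end of the fingers, on their centre line; the grasp point (between the pads) lies 19 mm behind it; z points along the fingers, y is the direction in which the jaws open and shut (so a half turn about z gives the same grasp; the last joint's range is limited). The gripper opens to 85 mm and grips with 20 to 120 N. Pads are 22 mm wide; open, the fingers measure 114 mm over their backs; the gripper's body (76 mm by 85 mm) begins 54 mm behind the grasp point. The pads swing forward as they close: fully open they stand 13 mm farther back than shut.
Start: joints at [-0.134, 0.326, -0.193, 1.052, 0, 1.437], TCP at [550.017, 0.009, 231.281] pointing down, gripper open.
Joint ranges: [-2.65, 2.65], [-0.97, 1.79], [-1.3, 1.35], [-1.93, 2.1], [-1.47, 1.37], [-3.14, 3.14]. Speed limits (rad/s): [2.57, 2.57, 3.14, 3.14, 3.14, 3.14].

## Interface

Orientations are given as [roll, pitch, yaw] about the fixed x, y, z axes, in that order (R = Rz(yaw) Ry(pitch) Rx(roll)).
In Python, from bench import bot, solve_ik, imaging gives the robot as it stands. Calls block until the motion is done:
- bot.move_ptp(position, orientation): joint-space move of the TCP to a pose.
- bot.movel(position, rot=None, max_speed=150, threshold=None): straight line of the TCP; rot=None keeps the orientation; max_speed is the mean speed in mm/s. With threshold (N) it stops when the force on the tool has changed by that much, and returns True; else False.
- bot.move_j(angles): joint-space move.
- bot.grip(opening, effort=None): opening from 0.0 (shut) to 1.0 (fully open); effort is the grip in N (None keeps the last); returns when the fingers have stopped.
- bot.dwell(seconds).
- solve_ik(position, orientation): joint angles nearest the present ones, or None.
- bot.get_state(): the state.
- imaging.capture(name): name is "scene" or "side" or "wrist"; returns the picture (384x512x3 uint8, blue, green, red); there is no depth.
- imaging.camera_model(name): a dict with "K" (3x3 intrinsics, pixels), "position" and "rotation" of the camera in the world. Camera axes: x right, y up, looking along -z (the intrinsics and any distortion apply to the point x, -y, -z); pixel columns grow to the right and rows downward; lengths in mm; the calibration is good to about 2 mm. A picture is of the moment at which its call begins: read the wrist's pose just before it. camera_model takes no time and is no camera call; for the wrist camera it gives the pose at the moment of the call.
A pose or a line that the arm cannot do raises bot.IKError and nothing moves.
- bot.sign_off(): hands the job in, once; it reports no verdict.
The state is a dict: "t": time; "qpos": joint angles; "joint_velocities": joint speeds; "effort": joint torques, N m; "tcp_pos": TCP position; "orientation": TCP orientation; "contact_force": force on the tool from outside, world axes, zero at the start; "wrist_torque": the same for the moment, N m; "opening": opening from 0.0 (shut) to 1.0 (fully open).
Only numpy, scipy, OpenCV 4.12 (cv2) and the standard library are available. Lean on these libraries where they do the work, as an engineer would, in place of code of your own. Each camera call takes 0.05 s, during which the arm holds its last target.

## Task

Bring the loaded carriage along its guide rail to the welding position, so that the brass pointer on its tray lines up with the brass tip of the pointer post; let go of it there and see that it stays at rest for a good two seconds before you finish. It glides almost without friction and its ends are sprung bumpers: push and brake it gently on the bumpers only, never touch the tray or its packs, never let it run into the stop at either end of the rail, and leave the other things on the bench alone.

Things in the scene. Friction and masses are not known exactly. Their poses are not given: they have to be found in the camera images.
- rail: Fixed guide rail: plate 160 x 680 mm, two steel bars, 21 mm high. Origin: centre of its underside, on the bench; y runs along the rail the way the carriage must go, x across, z up. A low black rubber stop, 50 mm wide, top 28 mm above the bench, stands between the bars at each end, inner faces at y = +300 and -300 mm.
- carriage (a joint): Place of the carriage along the rail (m), growing to rail +y; the carriage's middle is at rail y = value - 0.220. It touches the back stop at 0, the front stop at 0.455. Moving mass with tray, packs and bumpers nominally 5 kg (may be 30 % less to 40 % more); no dry friction, viscous drag about 0.4 N s/m: left alone it slows with a time constant of about 12 s.
- bumper_back (a joint): Compression (m) of the back bumper, at the carriage's -y end: 0 free, 0.025 fully in. It springs back: 70 N/m, no preload, damping 2 N s/m. Black rubber block 100 mm wide across the rail, flat outer face from 30 to 70 mm above the bench, standing 30 mm out from under the tray's edge when free.
- bumper_front (a joint): Compression in m of the same kind of bumper at the carriage's front (+y) end, spring 70 N/m, damping 2 N s/m.
- back_face (a point): Centre of the back bumper's outer face, 50 mm above the bench; it moves in with the bumper. When free it is 115 mm behind (-y) the middle of the carriage.
- front_face (a point): Centre of the front bumper's outer face, 50 mm above the bench; when free 115 mm ahead (+y) of the middle of the carriage.
- tray: Steel tray fixed on the carriage, 140 mm across x 170 mm along the rail, 72 to 78 mm above the bench, with two grey lamination packs and clamps within 56 mm of the middle along the rail, top 108 mm above the bench. Origin: middle of its underside, at the carriage's middle; axes as the rail's. Not to be touched.
- carriage_tip (a point): Tip of the small brass pointer on the tray's +x edge, at the middle of the carriage along the rail, 90 mm from the rail's centre line, 75 mm above the bench.
- mark_tip (a point): Tip of the brass pointer on the fixed pointer post, 96 mm (+x) from the rail's centre line, 75 mm above the bench; the carriage tip must stop level with it (same position along the rail). The post is 85 mm high and stands 122 to 138 mm from the centre line.
- mark: The pointer post: fixed; origin on the rail's centre line at bench level level with the tip, axes as the rail's.
- flask: Bystander: glass jar with steel cap, 64 mm across, 150 mm high; origin at the centre of its underside.
- spanner: Bystander: steel spanner, 200 mm long, lying flat.
- spare_pack: Bystander: spare lamination pack, 90 x 70 x 50 mm; origin at the centre of its underside.
Things that resemble listed ones, but are neither listed nor needed, are in the scene too. Leave any orange or red look-alike of the mark alone.

How it is judged (in metres and radians):
On the way:
1. the carriage stands at rest at the mark (tips within 15 mm along the rail, slower than 7 mm/s) for 2 s (y of carriage_tip in the frame of mark_tip between -0.015 and 0.015 m and velocity of joint carriage between -0.007 and 0.007 m/s), for 2 s.
At the end, for the whole second after the job is handed in: The carriage's pointer is within 15 mm of the mark's pointer along the rail, moving slower than 7 mm/s, and the robot has let go (all of step 1); the robot touches nothing.
It fails at once if the carriage runs into a stop (value of joint carriage above 0.452 m or value of joint carriage below 0.003 m).
It fails at once if the carriage is flung along faster than 0.25 m/s (velocity of joint carriage above 0.25 m/s or velocity of joint carriage below -0.25 m/s).
It fails at once if the robot touches the tray or its packs (over 2 N) (contact force between any of the arm, the fingers and tray above 2 N).
It fails at once if a bystander is pushed away (distance of any of flask, spanner, spare_pack from where it was at the start of the episode above 0.03 m).
It also fails if it takes over 42 s, if anything falls off the work surface, if the arm or the gripper's body presses on something with over 40 N, if the wrist force passes 120 N, or if a joint passes its speed limit or range.

## Working session

There is one attempt and no reset: what is moved stays moved. The work goes in short steps, each a Python script; the robot and the scene stay as the last script left them, time stands still between calls to the robot, and variables do not carry over. Pictures are saved under pics/ and viewed, and the job is handed in when it is done.

```bash
ls; mkdir -p pics; python3 - <<'E'
from bench import bot, imaging
import cv2,numpy as np
for n in ["scene","side"]:
    im=imaging.capture(n); cv2.imwrite(f"pics/{n}0.png",im); m=imaging.camera_model(n); print(n,{k:np.round(v,4).tolist() if not isinstance(v,str) else v for k,v in m.items()})
s=bot.get_state(); print(s['t'],s['tcp_pos'],s['orientation'],s['contact_force'])
E
```

```text
pics
scene {'K': [[351.1371, 0.0, 261.4241], [0.0, 351.1371, 185.9707], [0.0, 0.0, 1.0]], 'position': [1165.8984, -283.1341, 514.4468], 'rotation': [1.0157, 0.009, 1.1915]}
side {'K': [[412.0371, 0.0, 264.9404], [0.0, 412.0371, 189.3447], [0.0, 0.0, 1.0]], 'position': [292.1418, 1009.3861, 733.5833], 'rotation': [1.0198, 0.0178, -2.9441]}
0.1 [5.49471215e+02 5.96316962e-02 2.30557277e+02] [-3.14000388e+00 -1.92177360e-04  1.57077321e+00] [0.41458761 0.48841794 0.42256016]
```

View pics/scene0.png

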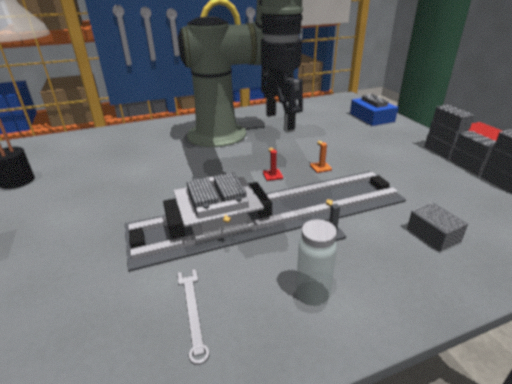

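View pics/side0.png

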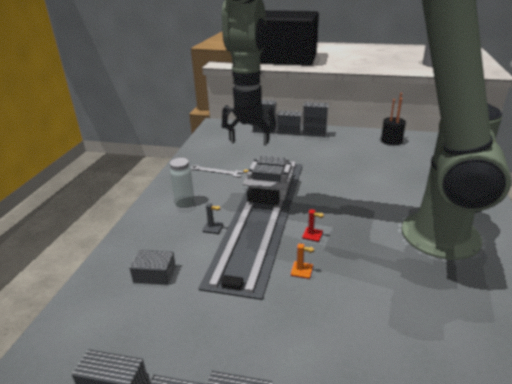

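The listed mark is the dark post with the brass tip, at scene ~(332,210) and side ~(212,212), on the carriage pointer's side of the rail. The look-alikes are red at scene (273,165) / side (313,225) and orange at scene (321,158) / side (302,262), both on the wrong side. I'll check this in enlarged crops.

```bash
python3 - <<'E'
import cv2
a=cv2.imread("pics/scene0.png")[165:265,110:420]; cv2.imwrite("pics/c1.png",cv2.resize(a,None,fx=2.58,fy=2.58*2.2/2.2,interpolation=cv2.INTER_CUBIC))
a=cv2.imread("pics/side0.png")[150:300,170:350]; cv2.imwrite("pics/c2.png",cv2.resize(a,None,fx=4,fy=4,interpolation=cv2.INTER_CUBIC))
E
```

```text
(no output)
```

View pics/c1.png

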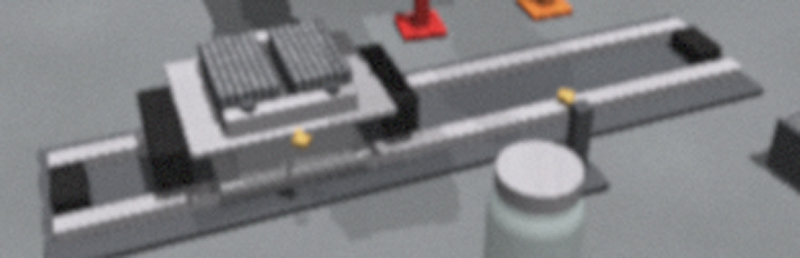

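View pics/c2.png

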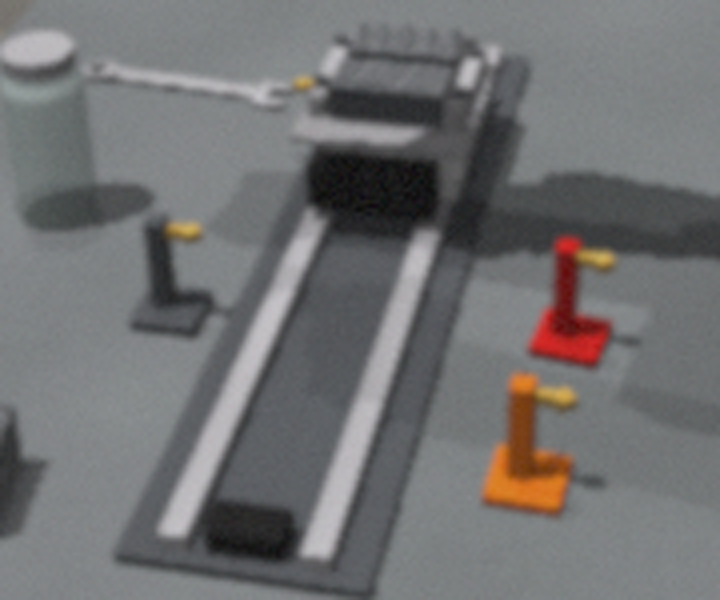

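The crops confirm it: the dark post stands on the rail's +x side, with its tip pointing at the rail. Next I'll compute positions.

```bash
cat > h.py <<'E'
import numpy as np, cv2
from scipy.spatial.transform import Rotation as R
def ray(m,uv):
    K=m["K"]; rot=np.array(m["rotation"]); 
    Rm=rot if rot.shape==(3,3) else R.from_euler("xyz",rot).as_matrix()
    x=(uv[0]-K[0][2])/K[0][0]; y=(uv[1]-K[1][2])/K[1][1]
    return np.array(m["position"],float), Rm@np.array([x,-y,-1.])
def plane(m,uv,z):
    p,d=ray(m,uv); return p+d*(z-p[2])/d[2]
def proj(m,P):
    K=np.array(m["K"]); Rm=R.from_euler("xyz",m["rotation"]).as_matrix()
    c=Rm.T@(np.array(P,float)-m["position"]); return np.array([K[0,0]*c[0]/-c[2]+K[0,2], K[1,1]*c[1]/c[2]+K[1,2]])
def brass(im):
    h=cv2.cvtColor(im,cv2.COLOR_BGR2HSV)
    return cv2.inRange(h,(16,110,110),(32,255,255))
E
python3 - <<'E'
from h import *
from bench import bot,imaging
S={n:imaging.camera_model(n) for n in("scene","side")}
for n,box in(("scene",(170,260,120,420)),("side",(150,300,170,350))):
    m=brass(cv2.imread(f"pics/{n}0.png")); k=cv2.connectedComponentsWithStats(m)
    for s,c in zip(k[2][1:],k[3][1:]):
        if box[0]<c[1]<box[1] and box[2]<c[0]<box[3]: print(n,s,c.round(1),plane(S[n],c,75).round(1), plane(S[n],(s[0],c[1]),75).round(1),plane(S[n],(s[0]+s[2],c[1]),75).round(1))
def pr(n,uv,z): print(n,uv,z,plane(S[n],uv,z).round(1))
for uv in((199.5,289),(263,298.5),(302,164.5)): pr("side",uv,5)
for uv in((126.3,223.1),(127.5,264.5),(405.3,200.3),(375.5,172)): pr("scene",uv,5)
# bar ends top at front (side)
E
```

```text
scene [327 200   5   5  20] [328.9 201.9] [625.3  88.4  75. ] [623.7  84.5  75. ] [627.9  94.7  75. ]
scene [224 216   6   6  28] [226.5 218.7] [ 597.7 -138.6   75. ] [ 595.7 -143.4   75. ] [ 600.4 -131.9   75. ]
side [244 170   3   2   5] [245.2 170.6] [ 601.5 -144.4   75. ] [ 605.4 -143.7   75. ] [ 595.6 -145.4   75. ]
side [212 206   8   4  20] [215.6 207.6] [633.3  82.3  75. ] [643.6  84.1  75. ] [621.   80.1  75. ]
side [314 212   9   5  30] [318.4 214.2] [342.2  64.6  75. ] [354.1  66.6  75. ] [329.6  62.4  75. ]
side [303 247  11   5  38] [308.2 248.9] [353.9 217.6  75. ] [366.4 219.8  75. ] [339.7 215.   75. ]
side (199.5, 289) 5 [603.7 330.1   5. ]
side (263, 298.5) 5 [445.5 332.5   5. ]
side (302, 164.5) 5 [ 435.8 -347.7    5. ]
scene (126.3, 223.1) 5 [ 433.2 -340.1    5. ]
scene (127.5, 264.5) 5 [ 578.  -346.8    5. ]
scene (405.3, 200.3) 5 [607.6 331.9   5. ]
scene (375.5, 172) 5 [457.2 353.6   5. ]
```

Both views agree:
- **Rail:** centre about (519.5, -7), y axis (0.019, 1.0).
- **Carriage tip:** rail y ≈ -133.
- **Mark:** rail y ≈ +93, so about 227 mm of travel.

I'll simulate the push and the braking before moving.

```bash
python3 - <<'E'
import numpy as np
def push(m,g,D,s,k=70,c=2,mb=.1):
    T=D/s; dt=5e-4; x=v=0; t=0; cm=0
    # finger face f(t)= -g + D*h ; quasi-static bumper (massless): compression rate free when no contact
    comp=0
    while t<T+.8:
        u=min(t/T,1); f=-g+D*(10*u**3-15*u**4+6*u**5); fd=D/T*(30*u**2-60*u**3+30*u**4) if u<1 else 0
        pen=f-x
        if pen>comp*np.exp(-35*dt):
            cd=(pen-comp)/dt; F=max(0,k*pen+c*(fd-v)); comp=pen
        else: comp*=np.exp(-35*dt); F=0
        cm=max(cm,comp); v+=(F-.4*v)/m*dt; x+=v*dt; t+=dt
    return v*1000,x*1000,cm*1000
for D,s in((.06,.03),(.06,.025),(.05,.025),(.07,.03),(.04,.025)):
    for g in(.003,.01,.016):
        print(D,s,g,[tuple(np.round(push(m,g,D,s),1)) for m in(3.5,5,7)])
E
```

```text
0.06 0.03 0.003 [(np.float64(74.7), np.float64(168.2), np.float64(9.0)), (np.float64(82.5), np.float64(172.5), np.float64(11.6)), (np.float64(86.8), np.float64(170.5), np.float64(14.6))]
0.06 0.03 0.01 [(np.float64(81.0), np.float64(166.7), np.float64(10.8)), (np.float64(85.7), np.float64(164.9), np.float64(13.3)), (np.float64(87.1), np.float64(158.1), np.float64(16.1))]
0.06 0.03 0.016 [(np.float64(80.9), np.float64(155.8), np.float64(11.3)), (np.float64(83.6), np.float64(151.0), np.float64(13.7)), (np.float64(83.2), np.float64(142.2), np.float64(16.2))]
0.06 0.025 0.003 [(np.float64(57.8), np.float64(153.4), np.float64(6.9)), (np.float64(65.9), np.float64(161.8), np.float64(9.0)), (np.float64(71.4), np.float64(164.4), np.float64(11.5))]
0.06 0.025 0.01 [(np.float64(65.7), np.float64(157.7), np.float64(8.8)), (np.float64(71.4), np.float64(159.5), np.float64(10.9)), (np.float64(74.4), np.float64(156.5), np.float64(13.3))]
0.06 0.025 0.016 [(np.float64(67.3), np.float64(149.9), np.float64(9.4)), (np.float64(71.3), np.float64(148.4), np.float64(11.4)), (np.float64(72.6), np.float64(142
[... 1006 characters left out ...]
(180.6), np.float64(11.1)), (np.float64(86.0), np.float64(179.6), np.float64(13.6)), (np.float64(88.0), np.float64(173.5), np.float64(16.3))]
0.04 0.025 0.003 [(np.float64(66.6), np.float64(122.4), np.float64(8.5)), (np.float64(69.9), np.float64(120.2), np.float64(10.6)), (np.float64(70.1), np.float64(114.0), np.float64(13.0))]
0.04 0.025 0.01 [(np.float64(66.0), np.float64(109.4), np.float64(9.4)), (np.float64(66.3), np.float64(103.3), np.float64(11.2)), (np.float64(64.2), np.float64(95.0), np.float64(13.1))]
0.04 0.025 0.016 [(np.float64(59.7), np.float64(91.1), np.float64(9.0)), (np.float64(58.4), np.float64(84.1), np.float64(10.5)), (np.float64(55.2), np.float64(75.8), np.float64(12.0))]
```

```bash
python3 - <<'E'
from h import *
from bench import bot,imaging,solve_ik
m=imaging.camera_model("scene")
p=np.array([597.7,-138.6,75]); d=np.array([.019,1,0])
for s in(0,100,180,200,212,226,240): print(s,proj(m,p+s*d).round(1))
print(proj(m,[520,200,50]),proj(m,[523,211,45]))
E
python3 - <<'E'
import cv2
from h import *
im=cv2.imread("pics/scene0.png"); h=cv2.cvtColor(im,cv2.COLOR_BGR2HSV)
print(h[214:224,220:234,1]); print(h[198:207,322:336,1])
print(h[214:224,220:234,0])
E
```

```text
0 [226.5 218.7]
100 [271.4 208.4]
180 [304.8 200.8]
200 [312.9 199. ]
212 [317.6 197.9]
226 [323.1 196.6]
240 [328.6 195.4]
[344.30378434 179.21067212] [348.36045669 180.58331353]
[[  6   3   4   5  22  40  34  13   4   7   9   7   6   5]
 [  5   5   5  16  52  74  71  43  16   2   8   8  12   7]
 [  6   7   5  31  83 114 109  90  68  52  30   5   5   5]
 [  9   8   8  54 113 126 121 118 113 111  82  25   5   3]
 [  7  10  35  89 124 124 122 127 126 123 100  37   8   8]
 [  5   3  48  98 128 131 127 128 132 130 104  33   3   3]
 [ 11   5  40  98 122 129 130 130 130 122  74  18   8  10]
 [  3   8  24  65  92 109 118 126 118  84  36   8   8   3]
 [  3   8   5  16  36  55  68  83  76  42  11   5   3   8]
 [  5   5   3   5   8  11  13  36  26  13   8   8   5   0]]
[[ 13  15  20  12   5  23  28  29  11   7   9  16  19  20]
 [ 15  19  15   2  46  79  91  87  67  52  30   2  16  16]
 [ 20  17  14  20  80 116 122 117 107 100  72  17  13   9]
 [ 17  17  16  31  93 123 128 122 118 112  80  20   7   7]
 [ 21  11   6  33  94 128 129 124 121 115  75  16   8   7]
 [  6   9   8  16  63 116 132 128 125 116  70  22   5   5]
 [  7   7   4  10  28  62  98 119 119 100  59  22   8   8]
 [  8   5   5   4  10  19  34  69  98  73  29  12  14  14]
 [  6   5   6   5   4   7   6  24  49  22  14  16  15  18]]
[[135 120 130   0  15  15  16   9 150 126 125 126 143 150]
 [128 128 150   9  17  20  19  15  12 150 135 128 130 100]
 [135 138 130  12  17  20  21  19  17  17  15   0 135  30]
 [126 135   8  15  19  21  22  21  19  19  18  14 150 120]
 [140 143  19  18  19  21  22  22  20  19  18  17 170 110]
 [120   0  19  18  20  20  21  21  19  19  18  18 120 120]
 [143  90  16  18  20  20  20  19  20  20  17  21 120 113]
 [  0 140  13  19  18  19  20  20  19  18  15  20 140 120]
 [150 120   0  10  21  17  15  18  19  14   8   0 150 130]
 [120 120   0  30   0  15   6  17  15  18 140 130 150   0]]
```

```bash
cat >> h.py <<'E'
from bench import bot,imaging,solve_ik
C=np.array([519.5,-7.]); D=np.array([.019,1.])
RPY=[np.pi,0,np.pi/2-.019]
MS=imaging.camera_model("scene")
_s0=None
def W(im):
    s=cv2.cvtColor(im,cv2.COLOR_BGR2HSV)[:,:,1].astype(float)
    w=np.clip(s-40,0,None); 
    u,v=np.meshgrid(np.arange(512),np.arange(384))
    line=218.7-(u-226.5)*(22.1/96.6)
    w[(np.abs(v-line)>13)|(u<205)|(u>350)]=0
    return w,u,v
W0,U,V=W(cv2.imread("pics/scene0.png")); MK=W0*(U>300)
MU=np.array([(MK*U).sum(),(MK*V).sum()])/MK.sum()
def err_im(im):
    w,_,_=W(im); w=w-MK; w[np.abs(w)<6]=0
    c=np.array([(w*U).sum(),(w*V).sum()])/w.sum()
    P=plane(MS,c,75)[:2]; M=plane(MS,MU,75)[:2]
    return float((P-M)@D), w.sum()
def track(n):
    out=[]
    for i in range(n):
        t=bot.get_state()["t"]; im=imaging.capture("scene"); e,s=err_im(im); out.append((t,e,s))
    return np.array(out),im
def W2(x,y): # rail mm -> world xy
    return C+np.array([x*D[1]+y*D[0], -x*D[0]+y*D[1]])
def P(y,z): return [*map(float,W2(0,y)),float(z)]
E
python3 - <<'E'
from h import *
print(MU, err_im(cv2.imread("pics/scene0.png")))
bot.grip(0.0)
bot.move_ptp(P(-270,150),RPY); 
bot.movel(P(-270,45),max_speed=150)
o,im=track(3); cv2.imwrite("pics/s1.png",im); cv2.imwrite("pics/d1.png",imaging.capture("side")); print(o.round(2))
s=bot.get_state(); print(s['t'],s['tcp_pos'],s['contact_force'],P(-270,45))
E
```

```text
[328.98895028 201.83820047] (-217.58809945431506, np.float64(3817.0))
[[ 2.8300e+00 -2.1850e+02  3.7730e+03]
 [ 2.8800e+00 -2.1858e+02  3.6980e+03]
 [ 2.9300e+00 -2.2032e+02  3.6620e+03]]
3.0333 [ 515.09765866 -277.50541656   46.1164841 ] [-0.79978492  0.41419265  0.16552619] [514.37, -277.0, 45.0]
```

View pics/s1.png

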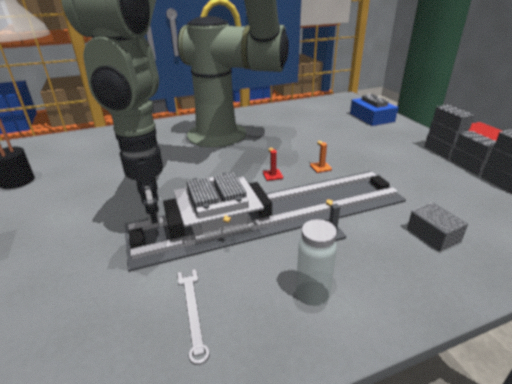

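View pics/d1.png

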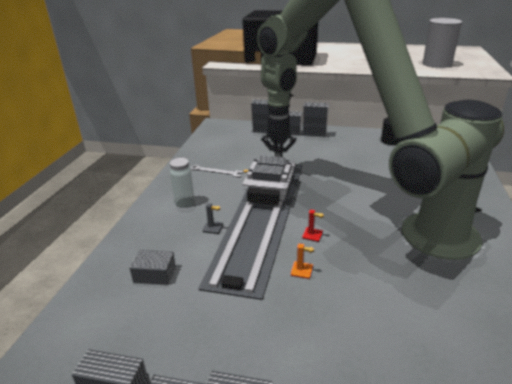

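Scene view: the finger is at about (150,212), just behind the back bumper at (170,218) and clear of it. The tracker reads -218 instead of -227, so stray pixels are getting in. I'll fix that.

```bash
python3 - <<'E'
from h import *
w,_,_=W(cv2.imread("pics/s1.png")); w-=MK
ys,xs=np.where(np.abs(w)>=6)
for y,x in zip(ys,xs):
    if abs(x-226)>8 or abs(y-218)>7: print(x,y,w[y,x],end='; ')
w=cv2.connectedComponentsWithStats((W0>0).astype(np.uint8)); print(w[2])
a=cv2.imread("pics/s1.png")[170:250,110:250]; cv2.imwrite("pics/c3.png",cv2.resize(a,None,fx=5,fy=5,interpolation=cv2.INTER_CUBIC))
E
```

```text
329 201 -7.0; 267 205 6.0; 331 205 -6.0; 267 206 38.0; 266 207 26.0; 266 208 10.0; 268 208 11.0; 267 209 17.0; 269 209 11.0; 266 210 9.0; 263 211 66.0; 267 211 9.0; 268 211 20.0; 261 212 29.0; 262 212 6.0; 265 212 8.0; 259 213 6.0; 264 213 11.0; 269 213 6.0; 259 214 30.0; 261 214 6.0; 262 214 20.0; 267 214 34.0; [[     0      0    512    384 196472]
 [   263    197      4      4      6]
 [   326    199      7      8     44]
 [   270    204      1      1      1]
 [   266    206      1      1      1]
 [   269    206      1      1      1]
 [   264    209      6      7     12]
 [   267    208      3      1      3]
 [   258    211      4      5      9]
 [   263    213      1      1      1]
 [   270    213      1      1      1]
 [   222    215      9      8     55]
 [   256    215      1      1      1]
 [   260    217      1      1      1]]
```

View pics/c3.png

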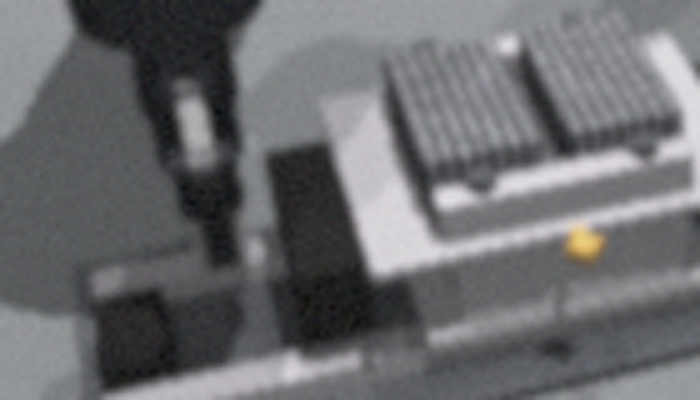

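```bash
python3 - <<'E'
s=open('h.py').read()
s=s.replace("    s=cv2.cvtColor(im,cv2.COLOR_BGR2HSV)[:,:,1].astype(float)\n    w=np.clip(s-40,0,None); ","    H=cv2.cvtColor(im,cv2.COLOR_BGR2HSV).astype(float)\n    w=np.clip(H[:,:,1]-40,0,None); w[H[:,:,2]<110]=0")
open('h.py','w').write(s)
E
python3 - <<'E'
from h import *
for f in("scene0","s1"): print(err_im(cv2.imread(f"pics/{f}.png")))
E
python3 - <<'E'
from h import *
bot.movel(P(-225,45),max_speed=16)
o,im=track(4); print(o.round(2)); print(np.polyfit(o[:,0],o[:,1],1)[0])
cv2.imwrite("pics/s2.png",im); print(bot.get_state()['contact_force'])
E
```

```text
(-227.93691627940146, np.float64(3217.0))
(-226.61715767201324, np.float64(3264.0))
[[   6.   -151.51 3041.  ]
 [   6.05 -149.09 2991.  ]
 [   6.1  -146.34 3002.  ]
 [   6.15 -143.86 3057.  ]]
51.41271888594613
[0.08568996 0.34387232 0.11215934]
```

View pics/s2.png

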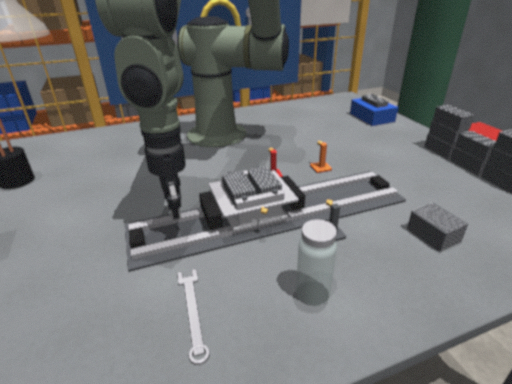

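The carriage is coasting at about 50 mm/s and is 144 mm short of the mark. Now I'll move the finger over it to the front side.

```bash
python3 - <<'E'
from h import *
bot.movel(P(-228,150),max_speed=300)
bot.movel(P(210.5,150),max_speed=380)
bot.movel(P(210.5,45),max_speed=260)
o,im=track(4); print(o.round(2)); print(np.polyfit(o[:,0],o[:,1],1)[0])
cv2.imwrite("pics/s3.png",im); s=bot.get_state(); print(s['contact_force'],s['tcp_pos'],P(210.5,45))
E
```

```text
[[   8.55  -30.29 3391.  ]
 [   8.6   -29.11 3539.  ]
 [   8.65  -27.38 3464.  ]
 [   8.7   -26.2  3397.  ]]
28.01385552123817
[ 0.26477761 -0.51358746  0.54066668] [525.28402435 203.65636781  47.05763436] [523.4995, 203.5, 45.0]
```

View pics/s3.png

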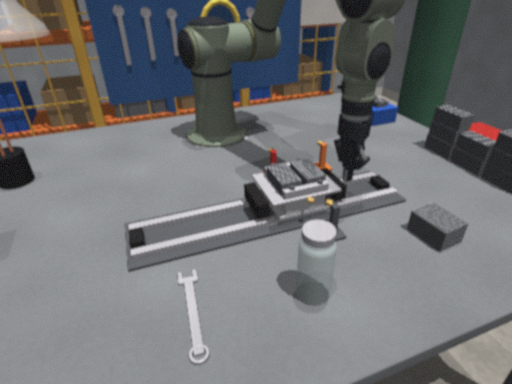

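```bash
python3 - <<'E'
from h import *
o,im=track(3); print(o.round(2)); print(np.polyfit(o[:,0],o[:,1],1)[0])
cv2.imwrite("pics/s4.png",im); s=bot.get_state(); print(s['contact_force'],s['tcp_pos'])
cv2.imwrite("pics/c4.png",cv2.resize(im[140:240,240:400],None,fx=5,fy=5,interpolation=cv2.INTER_CUBIC))
E
```

```text
[[   8.75  -24.01 3355.  ]
 [   8.8   -23.04 3357.  ]
 [   8.85  -22.22 3303.  ]]
17.838179789960847
[ 0.02711514  0.32366175 -0.11753366] [524.35246588 203.73626688  46.19905045]
```

View pics/c4.png

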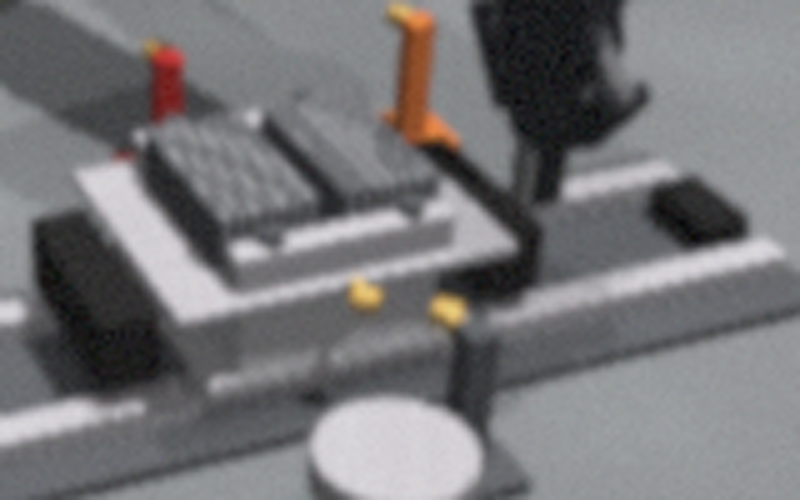

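The bumper met the finger about 20 mm early: carriage at -22 mm, still moving at about +15 mm/s. I'll back the finger off to rail y ≈ 240, so the carriage coasts slowly to the mark and gets its last braking there.

```bash
python3 - <<'E'
from h import *
bot.movel(P(241,45),max_speed=200)
o,im=track(7); print(o.round(2)); print(np.polyfit(o[:,0],o[:,1],1)[0])
cv2.imwrite("pics/s5.png",im); s=bot.get_state(); print(s['contact_force'],s['tcp_pos'])
E
```

```text
[[ 9.200e+00 -1.174e+01  3.147e+03]
 [ 9.250e+00 -1.005e+01  3.145e+03]
 [ 9.300e+00 -8.780e+00  3.190e+03]
 [ 9.350e+00 -7.220e+00  3.044e+03]
 [ 9.400e+00 -5.770e+00  3.117e+03]
 [ 9.450e+00 -4.350e+00  3.089e+03]
 [ 9.500e+00 -2.820e+00  3.122e+03]]
29.396893331158754
[ 0.43730356 -0.69875695 -0.2889758 ] [524.04291585 233.51332149  44.96432974]
```

```bash
python3 - <<'E'
from h import *
o=np.zeros((0,3))
for i in range(14):
    a,im=track(1); o=np.vstack([o,a])
    if i>=3:
        v=np.polyfit(o[-4:,0],o[-4:,1],1)[0]
        if v<17: break
print(o[:,:2].round(2)); print(v)
cv2.imwrite("pics/c6.png",cv2.resize(im[140:240,240:400],None,fx=5,fy=5,interpolation=cv2.INTER_CUBIC))
E
```

```text
[[ 9.55 -1.12]
 [ 9.6   0.26]
 [ 9.65  1.66]
 [ 9.7   3.57]
 [ 9.75  5.18]
 [ 9.8   6.65]
 [ 9.85  7.69]
 [ 9.9   9.32]
 [ 9.95 11.2 ]
 [10.   12.2 ]
 [10.05 14.12]
 [10.1  15.2 ]
 [10.15 17.71]
 [10.2  18.98]]
34.14177744128514
```

View pics/c6.png

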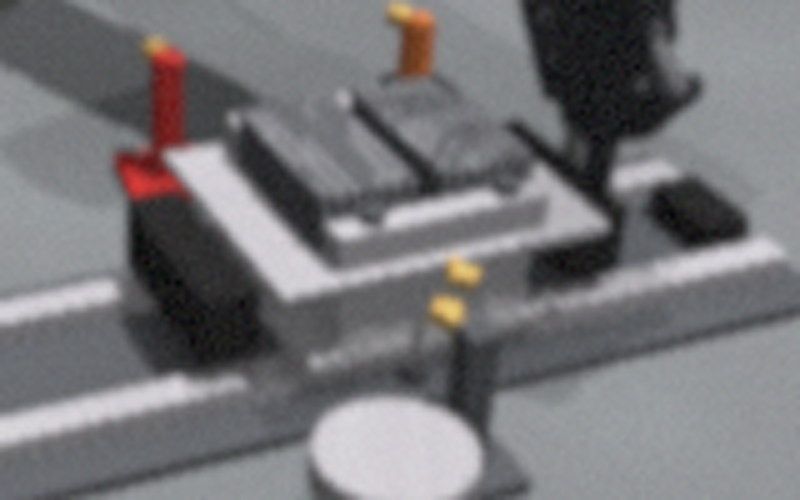

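The carriage passed the mark without contact, at about 29 mm/s, and meets the finger near +20 mm. That matches the original geometry. I'll stop it there, let it rebound only slightly, and drift it slowly back into the window.

```bash
python3 - <<'E'
from h import *
o=np.zeros((0,3))
for i in range(20):
    a,im=track(1); o=np.vstack([o,a])
    if i>=3:
        v=np.polyfit(o[-4:,0],o[-4:,1],1)[0]
        if v<9: break
bot.movel(P(266,45),max_speed=200)
print(o[:,:2].round(2).tolist()); print(v)
o,im=track(8); print(o[:,:2].round(2).tolist(), np.polyfit(o[:,0],o[:,1],1)[0])
cv2.imwrite("pics/c7.png",cv2.resize(im[140:240,240:400],None,fx=5,fy=5,interpolation=cv2.INTER_CUBIC))
E
```

```text
[[10.25, 20.49], [10.3, 21.84], [10.35, 22.33], [10.4, 22.63], [10.45, 23.3], [10.5, 24.96], [10.55, 24.29], [10.6, 24.11]]
3.495810719197209
[[10.92, 20.08], [10.98, 18.85], [11.02, 18.28], [11.08, 18.06], [11.12, 16.93], [11.18, 16.25], [11.22, 15.75], [11.28, 15.51]] -13.036111726785169
```

View pics/c7.png

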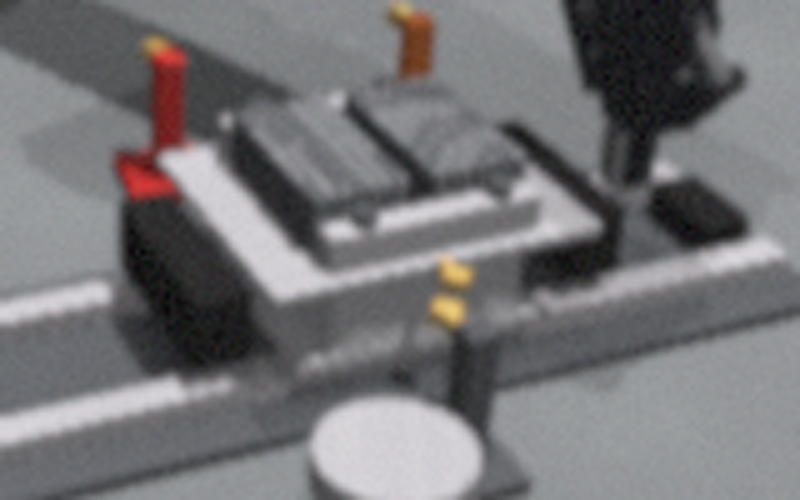

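It's returning at -13 mm/s from +15 mm. I'll go over to the back side and catch it gently near -20 mm.

```bash
python3 - <<'E'
from h import *
bot.movel(P(270,150),max_speed=300)
bot.movel(P(-52,150),max_speed=380)
bot.movel(P(-52,45),max_speed=260)
o,im=track(6); print(o[:,:2].round(2).tolist(), np.polyfit(o[:,0],o[:,1],1)[0]);print(bot.get_state()['tcp_pos'],P(-52,45))
cv2.imwrite("pics/c8.png",cv2.resize(im[140:240,200:360],None,fx=5,fy=5,interpolation=cv2.INTER_CUBIC))
E
```

```text
[[13.38, -7.61], [13.42, -8.04], [13.48, -8.5], [13.52, -9.03], [13.58, -9.52], [13.62, -9.87]] -9.304226811750429
[519.67128515 -59.18999105  46.41636317] [518.512, -59.0, 45.0]
```

View pics/c8.png

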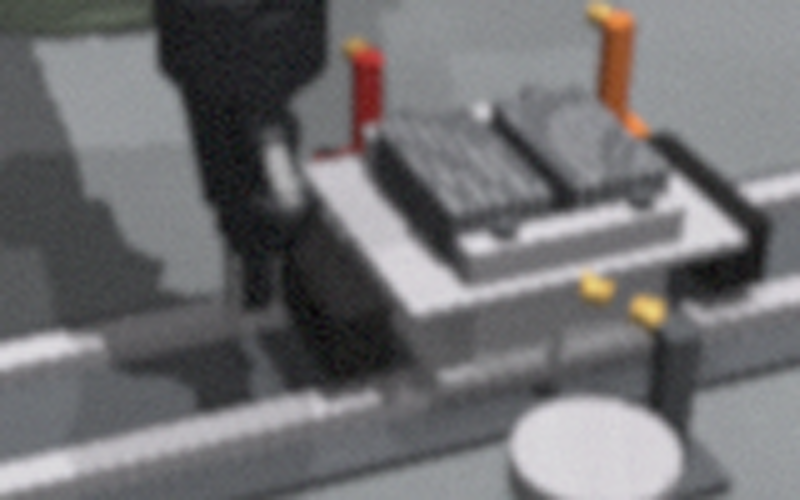

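```bash
python3 - <<'E'
from h import *
bot.movel(P(-47,45),max_speed=25)
o=np.zeros((0,3))
for i in range(50):
    a,im=track(1); o=np.vstack([o,a])
    if i>=4:
        v=np.polyfit(o[-5:,0],o[-5:,1],1)[0]
        if v>-1: break
bot.movel(P(-77,45),max_speed=200)
print(o[:,:2].round(2).tolist()); print(v)
o,im=track(10); print(o[:,:2].round(2).tolist(), np.polyfit(o[:,0],o[:,1],1)[0])
cv2.imwrite("pics/c9.png",cv2.resize(im[140:240,200:360],None,fx=5,fy=5,interpolation=cv2.INTER_CUBIC))
E
```

```text
[[14.02, -13.52], [14.08, -13.7], [14.12, -14.16], [14.18, -14.05], [14.22, -14.62], [14.28, -14.94], [14.32, -15.39], [14.38, -15.33], [14.42, -15.72], [14.48, -15.78], [14.52, -15.41]]
-0.9847879589197993
[[14.88, -14.22], [14.92, -14.43], [14.98, -14.16], [15.02, -14.29], [15.08, -14.17], [15.12, -13.69], [15.18, -13.45], [15.22, -13.46], [15.28, -13.49], [15.32, -13.42]] 2.461348972419051
```

View pics/c9.png

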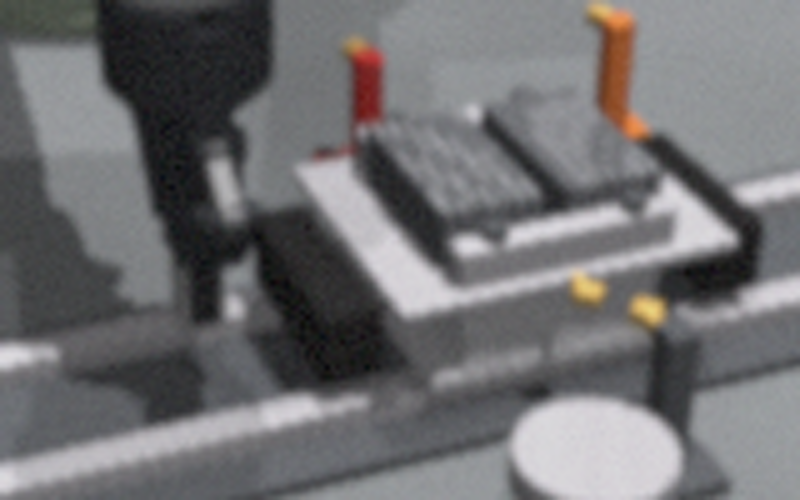

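The carriage is drifting at +2.5 mm/s from -13 mm, well under the limit, and drag will slow it further. I'll lift clear and let it creep toward the mark.

```bash
python3 - <<'E'
from h import *
bot.movel(P(-90,160),max_speed=200)
for k in range(4):
    bot.dwell(1.4); o,im=track(6); print(o[0,0],o[:,1].mean().round(2), np.polyfit(o[:,0],o[:,1],1)[0])
cv2.imwrite("pics/s10.png",im); cv2.imwrite("pics/d10.png",cv2.resize(imaging.capture("side")[140:260,160:340],None,fx=4,fy=4,interpolation=cv2.INTER_CUBIC))
E
```

```text
17.5 -6.73 3.244756158241035
19.2 -2.1 2.0352175604136815
20.9 1.91 2.2005617702671074
22.6 5.6 2.2889722308237785
```

View pics/s10.png

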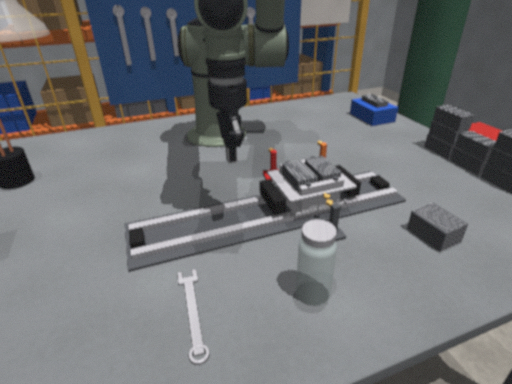

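View pics/d10.png

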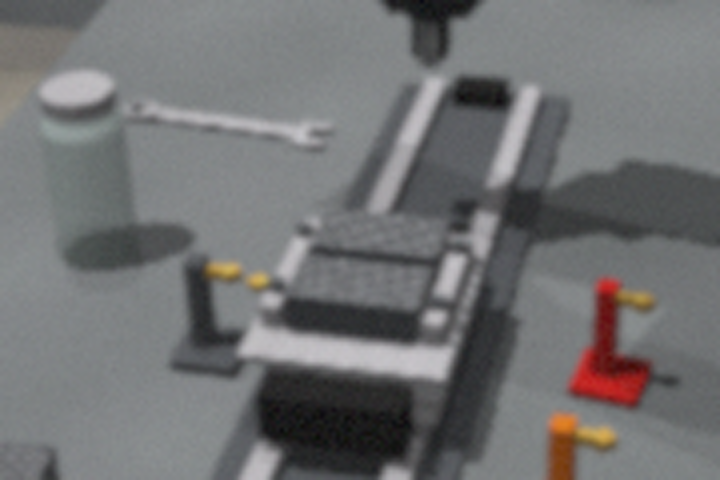

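The side view agrees: the tips are level to about +6 mm, the arm is clear, and the carriage has been inside the window below 4 mm/s for more than 5 s. Handing in.

```bash
python3 - <<'E'
from h import *
bot.sign_off(); print(bot.get_state()['t'])
E
```

```text
the job is handed in; nothing more can be done
the job is handed in; nothing more can be done
```

The carriage is at the mark and I handed the job in at about 23 s. At my last check, about 0.3 s earlier, it was within the limits but still creeping.

**What I did:** I pushed it on the back bumper and caught it once on the front bumper, about 20–25 mm past the mark. I then caught its slow return on the back bumper and lifted the arm clear.

**Last checks:**

| Check | Measured | Limit |
|---|---|---|
| Pointer offset, scene camera | +5.6 mm | ±15 mm |
| Pointer offset, side camera (rough) | about +7 mm | ±15 mm |
| Carriage speed | about +2.3 mm/s | 7 mm/s |
| Time in the window at 2–3 mm/s | over 5 s | 2 s |

The arm was clear of everything at the end. The flask and spanner looked unmoved in the last pictures, and so did the spare pack.

**What disagreed or fell short:**
- **Still creeping:** it was not at a complete stop. At that speed it moves about 2–3 mm more during the judged second, which keeps it inside the window.
- **Unexplained slow-down:** on the first pass the speed dropped from an expected 42 mm/s to about 29 mm/s as the finger came down at the front. The force reading showed no clear contact, so I can't say why.
- **Passed the mark once:** because of that slow-down I moved the front finger farther along, and the carriage ran about 25 mm past the mark before I brought it back.

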